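Load a sample changer and hold its index plunger out

TASK

Take the red-capped sample tube out of the aluminium block and slide it gently, all the way down, into the one empty sleeve of the sample changer's carousel while the index pin still locks the carousel, and let go of the tube. Then grip the black knob of the index plunger beside the carousel, pull it straight up to its stop against its spring, and finish still holding it there, pin clear of its hole, so that I can turn the carousel. Do not turn the carousel yourself, and leave the other tubes and the things on the bench where they are.

Things in the scene. Friction and masses are not known exactly. Their poses are not given: they have to be found in the camera images.
- red_tube: the sample tube to load: clear tube with a red cap, 86 mm long; body 13 mm in diameter with a round bottom, cap 16 mm in diameter over the top 19 mm (67 to 86 mm above the bottom); 12 g; origin at the centre of its bottom, z towards the cap. It starts upright in the block, in any of the three wells, with 46 mm of it above the block
- block: aluminium tube block fixed to the bench, 36 x 100 x 50 mm high, origin at the centre of its underside, three wells in a row along its own y (at -32, 0 and 32 mm), each 15 mm wide and 40 mm deep (floor 10 mm above the bench) and each with a tube in it: fingers that close along the block's x pass between the neighbours
- changer: sample changer fixed to the bench: round white base 196 mm in diameter with a white reader housing (50 x 124 mm, 122 mm high) centred 122 mm from the carousel axis, 60 degrees from its own +x towards +y, and the plunger bracket on its -y side; origin on the carousel axis at bench level
- carousel (a joint): the carousel of six blue sleeves, 60 degrees apart on a 46 mm radius about the changer's axis, rad; 0 is where the index pin holds it, positive is anticlockwise from above; sleeve tops 78 mm above the bench, five sleeves hold purple-, yellow- and green-capped tubes that sit fast in it and reach 116 mm above the bench
- sleeve_mouth (a point): centre of the mouth of the only empty sleeve, on the changer's own -x side; z up, x as the changer's. Fingers that close along the changer's x have room on both sides (the hub between the sleeves is 90 mm high at most). Bore 15 mm, sleeve 22 mm outside, 48 mm deep: a tube that is home has its bottom 48 mm below this point and 38 mm of it above
- knob_grip (a point): middle of the index plunger's black knob, on its axis, moves with it: round, 22 mm in diameter over 15 mm of height (7.5 mm either side of this point), white dot on top. Pin seated, the point is 102.5 mm above the bench, the knob's top 113 mm. It stands 78 mm from the carousel axis on the changer's own -y side
- plunger_knob: the same knob as a body (origin 16.5 mm below knob_grip). Below it the barrel (15 mm thick, top 87 mm above the bench) and bracket arm (top 70 mm). Two loaded tubes stand 38 mm from it along the changer's y and 23 mm to either side along its x: fingers that close along the changer's x have the most room
- plunger (a joint): how far the index plunger is pulled up, m: 0 seated (its 8 mm steel pin 6 mm deep in a hole of the carousel's flange), 0.012 at its upper stop; its spring pulls back down with 5 N when seated and 10 N at the stop
- block_tube_a: green-capped tube, same size, in another well of the block; stays there
- block_tube_b: yellow-capped tube, same size, in another well of the block; stays there
- cup_yellow: specimen cup with yellow lid, 62 mm wide, 67 mm high, bystander
- cup_blue: specimen cup with blue lid, 62 mm wide, 67 mm high, bystander
- timer: white lab timer lying flat, 62 x 66 x 20 mm, bystander. Tall fixed things to keep clear of: the microscope (380 mm high, left of the block and nearer the robot than the changer), the centrifuge (250 mm, behind) and the sink tap (220 mm)

How it is judged:
By the outcome, as a careful person would: the job done as asked, in the order asked, and still so for the second after the job is handed in, while the arm keeps its last pose, push and grip.
It also fails if it takes over 64 s, if anything falls off the work surface, if the arm or the gripper's body presses on something with over 40 N, if the wrist force passes 120 N, or if a joint passes its speed limit or range.

ROBOT

A 6-joint arm with a two-finger parallel gripper is mounted at the origin on the work surface; the furniture and walls round the work are solid. World frame = base frame: x ahead of the robot, y to its left, z up, the work surface at z = 0. Lengths are in mm, angles in rad, forces in N, time in s.
With the tool pointing down it reaches from about 400 to 925 mm from the base axis. Payload 12.5 kg.
Tool frame: the origin (TCP) lies midway between the tips of the shut fingers; the grasp point (between the pads) lies 19 mm behind it (env.pinch_z is the z of the grasp point in the tool frame, in mm); z points along the fingers, y is the line along which they close (so a half turn about z gives the same grasp; the last joint's range is limited). The gripper opens to 95 mm and grips with 3 to 60 N. Pads are 20 mm wide; open, the fingers measure 119 mm over their backs; the gripper's body (75 mm by 180 mm) begins 59 mm behind the grasp point.
Start: joints at [1.126, 0.491, 1.559, -0, 1.092, -0.106], TCP at [207.706, 589.495, 214.661] pointing down, gripper open.
Joint ranges: [-3.1, 3.1], [-0.84, 2.19], [0.05, 2.79], [-1.13, 4.28], [0.06, 2.93], [-2.69, 2.69]. Speed limits (rad/s): [2.22, 2.22, 2.79, 3.14, 3.14, 3.14].

INTERFACE

Orientations are given as [roll, pitch, yaw] about the fixed x, y, z axes, in that order (R = Rz(yaw) Ry(pitch) Rx(roll)).
In Python, from cell import env, eyes gives the robot as it stands.
- The arm moves only by the shell command python3 -m inch 'ROWS'. ROWS is JSON, a list of rows, each a list of 3 entries, a list of its own where there are three numbers: the shift along the tool's x, y, z in units of 60 mm (1.0 is 60 mm), then the turn about the tool's z in units of 5 degrees (1.0 is 5 degrees), then the closure, from -1 (fully open) to 1 (shut). In form: [[[tx, ty, tz], turn, claw], ...]. A call has exactly 10 rows; each row shifts and turns the commanded pose from where the row before left it, along the tool's axes as they then stand; what a row does not reach is not made up. A row lasts 1/8 s, in which the tool goes at most 62.5 mm and 10.7 degrees, less where a joint would pass 70% of its speed; a pose out of reach is approached as far as the arm can. A call is refused whole if a number of a shift passes 1 or a number of a turn 1, either way. A call with a gripper value outside its range is refused whole. The fingers move at their own pace and stop on an object; the grip force is fixed at half the most. Time passes only in rows, so rows that do not move let the fingers close, or fill a call up. It gives the time, the measured TCP pose, the force, the opening and the grip force at its end, in the units of the state.
- env.state(): the state, without advancing time (a new reading comes with each control period).
- eyes.read_camera(name): name is "scene" or "side" or "wrist"; returns a dict with "pixels" (420x560x3 uint8, red, green, blue), "fx", "fy", "cx", "cy" (pixels), "distortion" ([k1, k2, p1, p2, k3] as OpenCV has them; the pictures are not rectified), "extrinsics" (4x4, takes a point from world to camera coordinates). Camera axes: x right, y down, z forward; pixel columns grow to the right and rows downward; lengths in mm; the calibration is good to about 2 mm. A picture is of the moment at which its call begins. There is no depth.
- env.job_done(): hands the job in; it is judged then, once.
Trained networks look in a picture, given as the dict that the camera call returned (one of the last four; its "shot" number tells which), for a name from the list of things; names that differ only in an ending like _2 or _b are one class to them, and where a whole thing is asked for, a point or a joint stands for the part that bears it (a point fixed in the world has none). Each returns a list of dicts, best first, with "score" (0 to 1); they miss things now and then, are a little off and sometimes report something else, mostly with a low value. They report only what shows in the picture. A call takes as long as a camera call.
- eyes.boxes_of(name, picture): "centre" ([row, column] in pixels, amid what is visible of it).
- eyes.cut_out(name, picture): "mask" (420x560 bool, what is visible of it) and "centre" ([row, column] in pixels, amid what is visible of it).
- eyes.spot_point(name, picture): "centre" ([row, column] in pixels: a listed point, or the origin of a listed thing).
The state is a dict: "t": time; "joints": joint angles; "qvel": joint speeds; "tau": joint torques, N m; "eef_pos": TCP position; "tcp_rot": TCP orientation; "ft_force": force on the tool from outside, world axes, zero at the start; "moment": the same for the moment, N m; "opening": opening from 0.0 (shut) to 1.0 (fully open); "grip_force": force on a finger pad.
Only numpy, scipy, OpenCV 4.12 (cv2) and the standard library are available. Lean on these libraries where they do the work, as an engineer would, in place of code of your own. Each camera call takes 0.05 s, during which the arm holds its last target. There are 200 camera calls.

## Working session

There is one attempt and no reset: what is moved stays moved. The work goes in short steps, Python scripts to look and compute and a shell command to move; the robot and the scene stay as the last step left them, time stands still between calls to the robot, and variables do not carry over. Pictures are saved under pics/ and viewed, at most 10 in all, crops included, and the job is handed in when it is done.

```bash
ls; mkdir -p pics; cat > h.py <<'E'
import numpy as np, cv2, json
from cell import env, eyes
def K(p): return np.array([[p["fx"],0,p["cx"]],[0,p["fy"],p["cy"]],[0,0,1.]]), np.array(p["distortion"],float)
def ray(p,rc):
    k,d=K(p); u=cv2.undistortPoints(np.array([[[rc[1],rc[0]]]],float),k,d)[0,0]
    E=np.array(p["extrinsics"]); R,t=E[:3,:3],E[:3,3]
    return -R.T@t, R.T@np.array([u[0],u[1],1.])
def atz(p,rc,z):
    o,v=ray(p,rc); return o+v*(z-o[2])/v[2]
def proj(p,X):
    k,d=K(p); E=np.array(p["extrinsics"]); 
    q,_=cv2.projectPoints(np.array(X,float).reshape(-1,1,3),cv2.Rodrigues(E[:3,:3])[0],E[:3,3],k,d); return q[:,0]
def tri(obs):
    A=np.zeros((3,3));b=np.zeros(3)
    for p,rc in obs:
        o,v=ray(p,rc); v=v/np.linalg.norm(v); M=np.eye(3)-np.outer(v,v); A+=M;b+=M@o
    return np.linalg.solve(A,b)
def save(p,n): cv2.imwrite("pics/"+n+".png",cv2.cvtColor(p["pixels"],cv2.COLOR_RGB2BGR))
E
python3 - <<'E'
from h import *
s=env.state(); print(env.pinch_z,s["eef_pos"],s["tcp_rot"],s["t"],s["opening"])
P={n:eyes.read_camera(n) for n in("scene","side","wrist")}
for n,p in P.items(): save(p,n+"0")
for nm in("sleeve_mouth","knob_grip","red_tube","changer","block","block_tube_a","block_tube_b","cup_yellow","cup_blue","timer"):
    for n,p in P.items():
        r=eyes.spot_point(nm,p)
        print(nm,n,[(np.round(q["centre"]).tolist(),round(q["score"],2)) for q in r[:3]])
z={"sleeve_mouth":78,"knob_grip":102.5,"red_tube":10,"changer":0,"block":0}
for nm in z:
    for n,p in P.items():
        r=eyes.spot_point(nm,p)
        if r: print(nm,n,np.round(atz(p,r[0]["centre"],z[nm]),1))
E
python3 -c "
import cv2,numpy as np
a=[cv2.imread('pics/%s0.png'%n) for n in('scene','side','wrist')]
" 
```

```text
pics
-18.8 [207.59410922 589.26784491 214.07143064] [-3.14049910e+00 -1.18184137e-04  2.80280171e+00] 0.0 1.002406736534559
sleeve_mouth scene [([200.0, 173.0], 0.62)]
sleeve_mouth side [([145.0, 227.0], 0.81)]
sleeve_mouth wrist []
knob_grip scene [([191.0, 210.0], 0.4)]
knob_grip side [([217.0, 238.0], 0.72), ([160.0, 250.0], 0.66), ([229.0, 240.0], 0.22)]
knob_grip wrist []
red_tube scene [([192.0, 210.0], 0.57)]
red_tube side [([206.0, 235.0], 0.53)]
red_tube wrist []
changer scene [([218.0, 185.0], 0.83)]
changer side [([162.0, 251.0], 0.74)]
changer wrist []
block scene [([264.0, 223.0], 0.83)]
block side [([217.0, 238.0], 0.94), ([265.0, 349.0], 0.37)]
block wrist []
block_tube_a scene []
block_tube_a side [([148.0, 231.0], 0.66), ([220.0, 237.0], 0.65), ([226.0, 238.0], 0.45)]
block_tube_a wrist []
block_tube_b scene []
block_tube_b side [([148.0, 231.0], 0.66), ([220.0, 237.0], 0.65), ([226.0, 238.0], 0.45)]
block_tube_b wrist []
cup_yellow scene [([288.0, 400.0], 0.57)]
cup_yellow side [([312.0, 341.0], 0.69), ([247.0, 309.0], 0.2)]
cup_yellow wrist []
cup_blue scene [([248.0, 362.0], 0.65), ([286.0, 398.0], 0.22)]
cup_blue side [([263.0, 348.0], 0.92)]
cup_blue wrist []
timer scene [([258.0, 317.0], 0.73), ([264.0, 221.0], 0.58)]
timer side [([246.0, 312.0], 0.59)]
timer wrist []
sleeve_mouth scene [468.6 -37.7  78. ]
sleeve_mouth side [475.7 -21.3  78. ]
knob_grip scene [ 506.8 -112.6  102.5]
knob_grip side [ 391.8 -253.6  102.5]
red_tube scene [635.1 -20.8  10. ]
red_tube side [ 419.  -164.5   10. ]
changer scene [515.6 -28.5   0. ]
changer side [530.5 -45.4   0. ]
block scene [ 407.6 -200.3    0. ]
block side [ 414.2 -193.     0. ]
```

```bash
python3 -c "
import cv2,numpy as np
a=cv2.resize(cv2.imread('pics/scene0.png')[110:310,80:340],None,fx=3,fy=3,interpolation=2)
cv2.imwrite('pics/scene0c.png',a)
a=cv2.resize(cv2.imread('pics/side0.png')[70:270,120:380],None,fx=3,fy=3,interpolation=2)
cv2.imwrite('pics/side0c.png',a)"
```

```text
(no output)
```

View pics/scene0c.png

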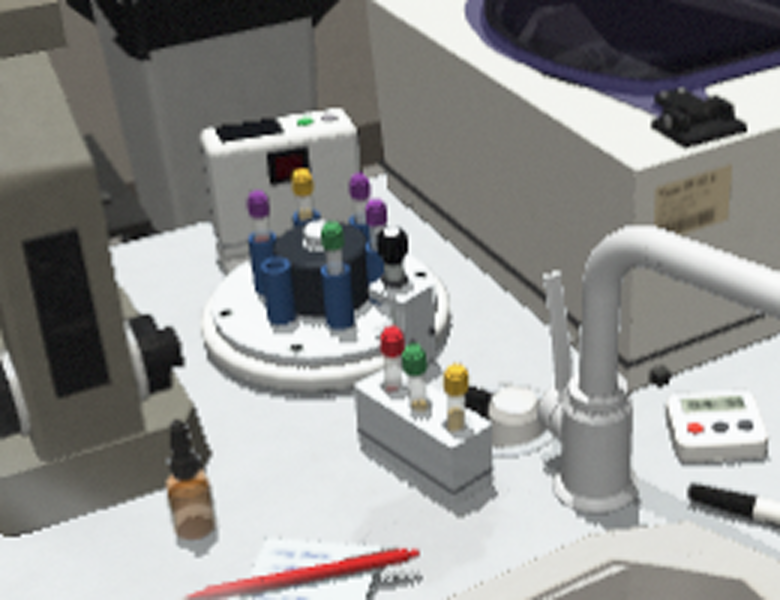

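View pics/side0c.png

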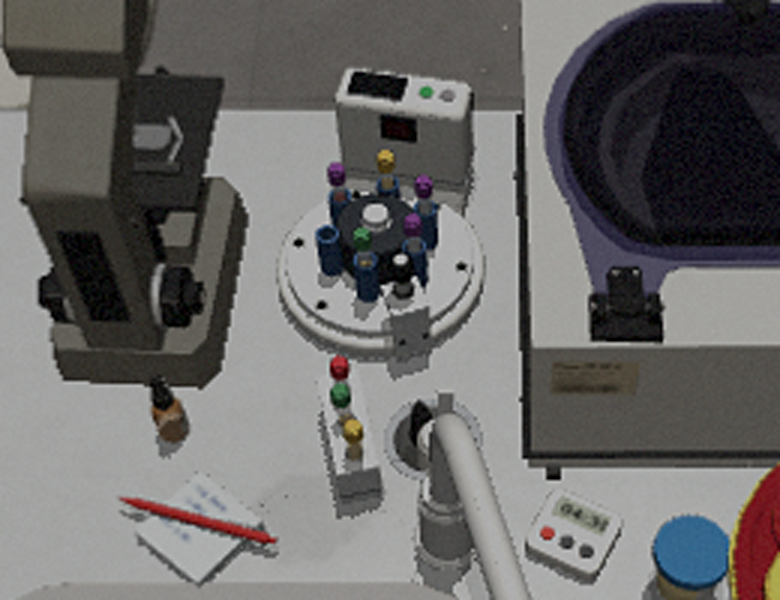

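```bash
cat > fit.py <<'E'
from h import *
from scipy.optimize import least_squares
P={n:eyes.read_camera(n) for n in("scene","side")}
off={"scene":(80,110),"side":(120,70)}
C={"scene":{180:(276,265),120:(258,205),60:(302,182),0:(359,187),-60:(376,212),-120:(332,236),'k':(392,245),'r':(392,341),'g':(414,360),'y':(456,380)},
"side":{180:(327,235),120:(337,174),60:(386,160),0:(423,187),-60:(412,225),-120:(362,239),'k':(401,269),'r':(339,368),'g':(341,395),'y':(352,432)}}
obs={n:{k:(off[n][0]+v[0]/3-.33,off[n][1]+v[1]/3-.33) for k,v in C[n].items()} for n in C}
def pts(q):
    x,y,a=q[:3]; d={}
    for k in(180,120,60,0,-60,-120):
        t=a+np.radians(k); d[k]=(x+46*np.cos(t),y+46*np.sin(t),78 if k==180 else 106.5)
    d['k']=(x+78*np.cos(a-np.pi/2),y+78*np.sin(a-np.pi/2),102.5)
    bx,by,b=q[3:6]
    for k,s in zip('rgy',(32,0,-32)): d[k]=(bx-s*np.sin(b),by+s*np.cos(b),86.5)
    return d
def res(q,full=False):
    d=pts(q);o={}
    for n in obs:
        pr=proj(P[n],[d[k] for k in obs[n]])
        o[n]={k:np.round(np.array(obs[n][k])-pr[i],1) for i,k in enumerate(obs[n])} if full else np.array([obs[n][k] for k in obs[n]])-pr
    return o if full else np.concatenate([o[n].ravel() for n in o])
s=least_squares(res,[520,-35,1.0,410,-197,0],loss='soft_l1')
if __name__=="__main__":
    print(s.x,s.cost)
    r=res(s.x,True)
    for n in r: print(n,{k:v.tolist() for k,v in r[n].items()})
    for k,v in pts(s.x).items(): print(k,np.round(v,1), 'tri',np.round(tri([(P[n],obs[n][k][::-1]) for n in obs]),1))
    for n in P: print(n,np.round(ray(P[n],(0,0))[0]))
E
python3 fit.py
```

```text
[ 5.19581082e+02 -3.78991552e+01 -1.86092620e-01  4.06023716e+02
 -1.99958821e+02 -3.03560515e-01] 5.800800291811757
scene {180: [-0.2, 0.0], 120: [-0.4, 0.2], 60: [-0.5, -0.3], 0: [-0.6, 0.1], -60: [-0.4, -0.2], -120: [-0.5, 0.0], 'k': [-0.5, 0.2], 'r': [0.1, -0.1], 'g': [-2.9, -0.0], 'y': [0.2, 0.1]}
side {180: [0.5, 0.6], 120: [0.7, 0.2], 60: [0.6, -0.3], 0: [0.3, 0.4], -60: [0.2, 0.1], -120: [0.5, 0.3], 'k': [0.5, 0.8], 'r': [0.8, 0.6], 'g': [-0.7, -0.8], 'y': [0.8, 0.7]}
180 [474.4 -29.4  78. ] tri [474.7 -29.8  77. ]
120 [504.3   5.5 106.5] tri [506.5   7.5 103.9]
60 [549.6  -3.  106.5] tri [ 5.521e+02 -5.000e-01  1.049e+02]
0 [564.8 -46.4 106.5] tri [565.3 -45.4 105. ]
-60 [534.8 -81.3 106.5] tri [535.3 -80.6 106.1]
-120 [489.6 -72.8 106.5] tri [490.7 -71.7 104.9]
k [ 505.1 -114.6  102.5] tri [ 505.6 -114.3  100.7]
r [ 415.6 -169.4   86.5] tri [ 416.5 -170.2   85.7]
g [ 406.  -200.    86.5] tri [ 406.2 -193.9   83.8]
y [ 396.5 -230.5   86.5] tri [ 397.4 -231.4   85.3]
scene [-235. -624.  610.]
side [ 203. -774.  992.]
```

```bash
python3 - <<'E'
from fit import *
def sd(n,x,y,z,lab): print(lab,np.round(atz(P[n],(off[n][1]+y/3-.33,off[n][0]+x/3-.33),z)[:2]))
sd("side",60,380,0,"micro base FL"); sd("side",212,385,0,"micro FR"); sd("side",245,210,30,"micro RR")
sd("side",130,75,350,"micro head front right?"); sd("side",30,75,350,"head"); sd("side",5,45,380,"head")
sd("side",450,600,0,"tap base"); sd("side",441,425,200,"tap top200"); sd("scene",597,490,0,"tap base scene"); sd("scene",625,240,210,"tap top scene"); sd("scene",780,280,200,"tap spout scene")
sd("side",530,600,200,"spout end side");sd("side",418,430,30,"tap lever"); sd("scene",555,275,150,"lever scene")
sd("side",345,75,122,"housing FL top"); sd("side",470,85,122,"housing FR top")
E
python3 -c "
import cv2
a=cv2.imread('pics/side0.png');cv2.imwrite('pics/side0f.png',cv2.resize(a,(784,588),interpolation=2))"
```

```text
micro base FL [214.  -1.]
micro FR [330. -74.]
micro RR [435.  74.]
micro head front right? [341. -59.]
head [283. -25.]
head [275. -26.]
tap base [ 411. -365.]
tap top200 [ 430. -327.]
tap base scene [ 432. -317.]
tap top scene [ 415. -340.]
tap spout scene [ 430. -431.]
spout end side [ 414. -474.]
tap lever [ 459. -226.]
lever scene [ 450. -276.]
housing FL top [562.  97.]
housing FR top [656.  27.]
```

View pics/side0f.png

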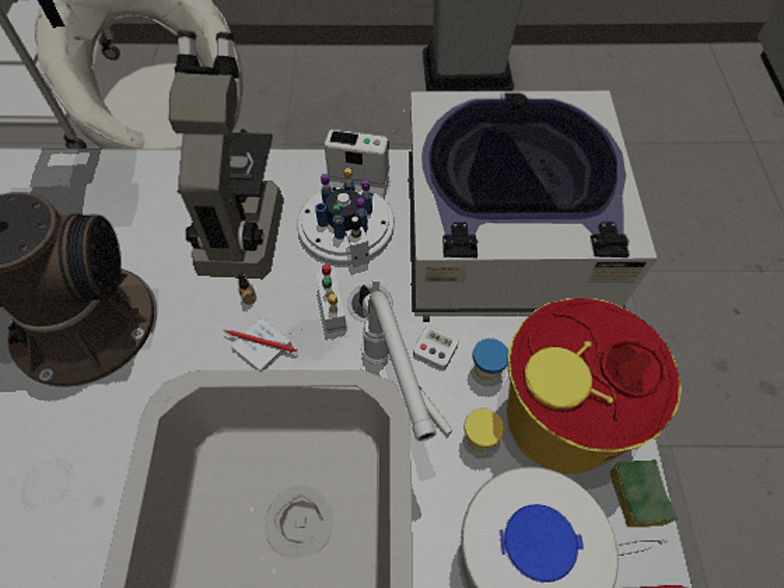

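```bash
cat > plan.py <<'E'
from h import *
def plan(target,yaw,n=10,start=None,turn_n=None):
    """rows from the present pose to target TCP and yaw in n rows (turn spread over all)."""
    s=env.state(); p=np.array(s["eef_pos"]) if start is None else np.array(start[0],float); y=s["tcp_rot"][2] if start is None else start[1]
    target=np.array(target,float); d=(target-p)/n
    dy=(yaw-y+np.pi)%(2*np.pi)-np.pi
    tu=round(-np.degrees(dy)/5/n,3); rows=[]
    for i in range(n):
        sx,sy=d[0]*np.cos(y)+d[1]*np.sin(y), d[0]*np.sin(y)-d[1]*np.cos(y)
        rows.append([[round(sx/60,3),round(sy/60,3),round(-d[2]/60,3)],tu]); y-=np.radians(5*tu)
    print("from",np.round(p,1),"step",np.round(np.linalg.norm(d),1)); print(json.dumps(rows)); return target,y
E
python3 - <<'E'
from plan import *
s=env.state()
a=plan((430,460,400),2.803-np.radians(50))
b=plan((610,120,400),a[1]-np.radians(30),start=a)
plan((425,-150,300),1.267,start=b)
from fit import *
def sd(n,x,y,z,lab): print(lab,np.round(atz(P[n],(off[n][1]+y/3-.33,off[n][0]+x/3-.33),z)[:2]))
for z in(120,160,200): sd("side",222,75,z,"stage RR%d"%z); sd("side",205,178,z,"stage FR%d"%z)
sd("side",200,300,70,"knob");sd("side",130,210,200,"col FR200");sd("side",135,100,330,"col top")
E
```

```text
from [207.7 589.5 214.6] step 31.7
[[[-0.421, -0.08, -0.309], 1.0], [[-0.427, -0.043, -0.309], 1.0], [[-0.429, -0.006, -0.309], 1.0], [[-0.428, 0.031, -0.309], 1.0], [[-0.423, 0.068, -0.309], 1.0], [[-0.416, 0.105, -0.309], 1.0], [[-0.405, 0.141, -0.309], 1.0], [[-0.391, 0.176, -0.309], 1.0], [[-0.374, 0.209, -0.309], 1.0], [[-0.355, 0.241, -0.309], 1.0]]
from [430. 460. 400.] step 38.5
[[[-0.636, 0.082, -0.0], 0.6], [[-0.631, 0.115, -0.0], 0.6], [[-0.624, 0.148, -0.0], 0.6], [[-0.615, 0.18, -0.0], 0.6], [[-0.605, 0.212, -0.0], 0.6], [[-0.593, 0.243, -0.0], 0.6], [[-0.58, 0.274, -0.0], 0.6], [[-0.564, 0.304, -0.0], 0.6], [[-0.548, 0.333, -0.0], 0.6], [[-0.53, 0.361, -0.0], 0.6]]
from [610. 120. 400.] step 34.2
[[[-0.494, -0.231, 0.167], 0.16], [[-0.498, -0.224, 0.167], 0.16], [[-0.501, -0.217, 0.167], 0.16], [[-0.504, -0.21, 0.167], 0.16], [[-0.506, -0.203, 0.167], 0.16], [[-0.509, -0.196, 0.167], 0.16], [[-0.512, -0.188, 0.167], 0.16], [[-0.515, -0.181, 0.167], 0.16], [[-0.517, -0.174, 0.167], 0.16], [[-0.519, -0.167, 0.167], 0.16]]
stage RR120 [464. 155.]
stage FR120 [399.  46.]
stage RR160 [452. 113.]
stage FR160 [390.   8.]
stage RR200 [441.  70.]
stage FR200 [381. -30.]
knob [348. -36.]
col FR200 [317. -31.]
col top [339. -61.]
```

```bash
python3 -m inch '[[[-0.42,-0.08,-0.31],1,-1],[[-0.43,-0.04,-0.31],1,-1],[[-0.43,-0.01,-0.31],1,-1],[[-0.43,0.03,-0.31],1,-1],[[-0.42,0.07,-0.31],1,-1],[[-0.42,0.1,-0.31],1,-1],[[-0.4,0.14,-0.31],1,-1],[[-0.39,0.18,-0.31],1,-1],[[-0.37,0.21,-0.31],1,-1],[[-0.36,0.24,-0.31],1,-1]]' && python3 -m inch '[[[-0.64,0.08,0],0.6,-1],[[-0.63,0.12,0],0.6,-1],[[-0.62,0.15,0],0.6,-1],[[-0.62,0.18,0],0.6,-1],[[-0.6,0.21,0],0.6,-1],[[-0.59,0.24,0],0.6,-1],[[-0.58,0.27,0],0.6,-1],[[-0.56,0.3,0],0.6,-1],[[-0.55,0.33,0],0.6,-1],[[-0.53,0.36,0],0.6,-1]]'; python3 - <<'E'
from plan import *
s=env.state(); print(s["eef_pos"],s["tcp_rot"],s["joints"])
plan((425,-150,300),1.267)
E
```

```text
t: 3.95
eef_pos: [430.7, 459.4, 401.3]
tcp_rot: [3.141, -0.0, 1.927]
ft_force: [0.1, -0.3, -0.3]
opening: 0.999
grip_force: 0.0
t: 5.2
eef_pos: [609.7, 119.1, 400.7]
tcp_rot: [3.141, -0.0, 1.405]
ft_force: [0.4, 0.3, -0.2]
opening: 1.003
grip_force: 0.0
[609.74543946 119.13422779 400.68948132] [ 3.14148400e+00 -1.22959326e-04  1.40482832e+00] [8.66401704e-02 3.67376359e-01 1.27353814e+00 9.21296698e-05
 1.50054222e+00 2.52601722e-01]
from [609.7 119.1 400.7] step 34.2
[[[-0.493, -0.23, 0.168], 0.158], [[-0.496, -0.223, 0.168], 0.158], [[-0.499, -0.216, 0.168], 0.158], [[-0.502, -0.209, 0.168], 0.158], [[-0.505, -0.202, 0.168], 0.158], [[-0.508, -0.195, 0.168], 0.158], [[-0.511, -0.188, 0.168], 0.158], [[-0.513, -0.181, 0.168], 0.158], [[-0.516, -0.174, 0.168], 0.158], [[-0.518, -0.167, 0.168], 0.158]]
```

```bash
python3 -m inch '[[[-0.49,-0.23,0.17],0.16,-1],[[-0.5,-0.22,0.17],0.16,-1],[[-0.5,-0.22,0.17],0.16,-1],[[-0.5,-0.21,0.17],0.16,-1],[[-0.5,-0.2,0.17],0.16,-1],[[-0.51,-0.2,0.17],0.16,-1],[[-0.51,-0.19,0.17],0.16,-1],[[-0.51,-0.18,0.17],0.16,-1],[[-0.52,-0.17,0.17],0.16,-1],[[-0.52,-0.17,0.17],0.16,-1]]'; python3 - <<'E'
from plan import *
s=env.state(); print(s["joints"])
p=eyes.read_camera("wrist"); save(p,"w1"); q=eyes.read_camera("side"); save(q,"s1")
print(np.round(ray(p,(0,0))[0]))
import pickle; pickle.dump((p,q),open("w1.pkl","wb"))
for nm in("red_tube","block","sleeve_mouth","knob_grip","changer"):
    r=eyes.spot_point(nm,p); print(nm,[(np.round(t["centre"],1).tolist(),round(t["score"],2)) for t in r[:2]])
a=cv2.imread("pics/w1.png"); b=cv2.resize(cv2.imread("pics/s1.png")[70:310,80:400],(560,420))
cv2.imwrite("pics/w1big.png",cv2.resize(a,(784,588)))
E
```

```text
t: 6.45
eef_pos: [423.8, -149.6, 298.5]
tcp_rot: [3.141, 0.0, 1.267]
ft_force: [0.9, 0.2, 0.6]
opening: 1.0
grip_force: 0.0
[-4.86520419e-01  1.48108911e-01  1.84213204e+00  8.51978270e-05
  1.15085447e+00 -1.82338107e-01]
[447. -76. 470.]
red_tube [([194.8, 273.9], 0.72)]
block [([212.3, 283.6], 0.65)]
sleeve_mouth [([78.5, 290.2], 0.77), ([85.2, 322.6], 0.42)]
knob_grip [([143.2, 342.0], 0.82), ([81.1, 326.6], 0.42)]
changer [([82.6, 324.8], 0.82)]
```

View pics/w1big.png

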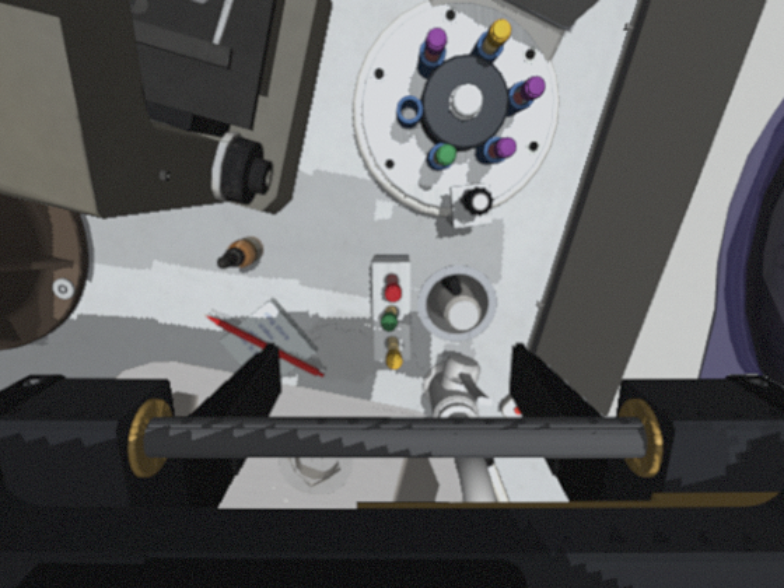

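```bash
cat > fit2.py <<'E'
import pickle
import fit
from fit import *
p,_=pickle.load(open("w1.pkl","rb"))
W={180:(409.5,110),120:(436,41),60:(499,34),0:(533,88),-60:(504,148),-120:(445,155),'k':(478,201),'r':(393,291),'g':(389.5,321),'y':(394.5,358)}
P["wrist"]=p
w={k:(v[0]/1.4-.15,v[1]/1.4-.15) for k,v in W.items()}
o2=dict(obs)
def show(lab):
    s=least_squares(res,fit.s.x,loss='soft_l1'); print(lab,np.round(s.x,3))
    r=res(s.x,True)
    for n in r: print(n,{k:v.tolist() for k,v in r[n].items()})
    d=pts(s.x); print({k:np.round(d[k],1).tolist() for k in(180,'k','r')})
obs.clear(); obs["wrist"]=w; show("wrist"); obs.update(o2); show("all")
for k in obs["wrist"]: print(k,'tri',np.round(tri([(P[n],obs[n][k][::-1]) for n in obs]),1))
E
python3 fit2.py
```

```text
wrist [ 5.19543e+02 -3.72070e+01 -1.87000e-01  4.06838e+02 -1.98443e+02
 -2.85000e-01]
wrist {180: [0.1, 0.5], 120: [0.0, -0.4], 60: [0.1, 0.4], 0: [0.3, -0.4], -60: [-0.5, 0.1], -120: [-0.4, -0.0], 'k': [0.3, -0.1], 'r': [0.5, 0.5], 'g': [-2.5, -2.5], 'y': [0.5, 0.5]}
{180: [474.3, -28.7, 78.0], 'k': [505.1, -113.8, 102.5], 'r': [415.8, -167.7, 86.5]}
all [ 5.19600e+02 -3.73370e+01 -1.86000e-01  4.06607e+02 -1.98925e+02
 -2.92000e-01]
wrist {180: [-0.0, 0.3], 120: [-0.1, -0.5], 60: [0.0, 0.3], 0: [0.3, -0.5], -60: [-0.6, 0.0], -120: [-0.5, -0.1], 'k': [0.2, -0.2], 'r': [0.4, 0.1], 'g': [-2.5, -2.9], 'y': [0.8, 0.2]}
scene {180: [0.0, 0.1], 120: [-0.2, 0.3], 60: [-0.3, -0.2], 0: [-0.4, 0.1], -60: [-0.2, -0.2], -120: [-0.3, 0.1], 'k': [-0.3, 0.3], 'r': [0.5, 0.1], 'g': [-2.7, 0.2], 'y': [0.4, 0.5]}
side {180: [0.6, 0.8], 120: [0.8, 0.3], 60: [0.7, -0.1], 0: [0.4, 0.6], -60: [0.3, 0.3], -120: [0.6, 0.4], 'k': [0.6, 0.9], 'r': [0.9, 1.0], 'g': [-0.7, -0.4], 'y': [0.6, 1.2]}
{180: [474.4, -28.8, 78.0], 'k': [505.1, -114.0, 102.5], 'r': [415.8, -168.3, 86.5]}
180 tri [474.7 -29.4  76.8]
120 tri [505.5   6.8 104.6]
60 tri [550.3  -2.3 106.5]
0 tri [565.5 -45.3 104.9]
-60 tri [534.8 -80.8 106.3]
-120 tri [489.9 -72.1 105.5]
k tri [ 505.7 -114.1  100.5]
r tri [ 416.6 -169.5   85.1]
g tri [ 405.2 -194.7   85. ]
y tri [ 397.9 -230.9   84.6]
```

```bash
python3 - <<'E'
from fit import *
import pickle
P["wrist"]=pickle.load(open("w1.pkl","rb"))[0]
def o(sc,w): return [(P["scene"],(110+sc[1]/3-.33,80+sc[0]/3-.33)),(P["wrist"],(w[1]/1.4-.15,w[0]/1.4-.15))]
for n,a,b in(("disc",(515,405),(460,315)),("ring",(517,428),(457,302)),("black",(476,400),(452,284)),("ringleft",(462,425),(420,302)),("ringR",(567,430),(495,302)),("leverTip",(551,275),(470,380)),("blockBL",(357,383),(372,262)),("blockFR",(491,428),(410,362))): print(n,np.round(tri(o(a,b)),1))
def at(w,z): return np.round(atz(P["wrist"],(w[1]/1.4-.15,w[0]/1.4-.15),z),1)
for w in((372,262),(410,257),(411,362),(373,366)): print(at(w,50))
for z in (0,30,60): print(at((420,302),z),at((495,302),z))
a=cv2.imread("pics/w1.png")[170:300,230:400]; cv2.imwrite("pics/w1z.png",cv2.resize(a,None,fx=4.5,fy=4.5,interpolation=2))
from plan import *
plan((416,-168.6,120),1.279)
E
```

```text
disc [ 471.4 -232.3   17.4]
ring [ 475.5 -228.1   -8.8]
black [ 472.7 -199.1   10. ]
ringleft [ 435.6 -207.6   14.7]
ringR [ 519.  -248.4  -33. ]
leverTip [ 463.5 -256.9  132.9]
blockBL [ 403.7 -144.9   51.3]
blockFR [ 406.2 -252.6   48.9]
[ 402.8 -144.1   50. ]
[ 438.8 -150.3   50. ]
[ 408.4 -253.9   50. ]
[ 370.1 -246.5   50. ]
[ 433.8 -210.1    0. ] [ 512.3 -234.8    0. ]
[ 434.7 -201.5   30. ] [ 508.2 -224.6   30. ]
[ 435.5 -193.    60. ] [ 504.  -214.5   60. ]
from [ 424.7 -148.4  298.7] step 18.0
[[[-0.037, -0.004, 0.298], -0.013], [[-0.037, -0.004, 0.298], -0.013], [[-0.037, -0.004, 0.298], -0.013], [[-0.037, -0.004, 0.298], -0.013], [[-0.036, -0.004, 0.298], -0.013], [[-0.036, -0.004, 0.298], -0.013], [[-0.036, -0.004, 0.298], -0.013], [[-0.036, -0.004, 0.298], -0.013], [[-0.036, -0.004, 0.298], -0.013], [[-0.036, -0.004, 0.298], -0.013]]
```

View pics/w1z.png

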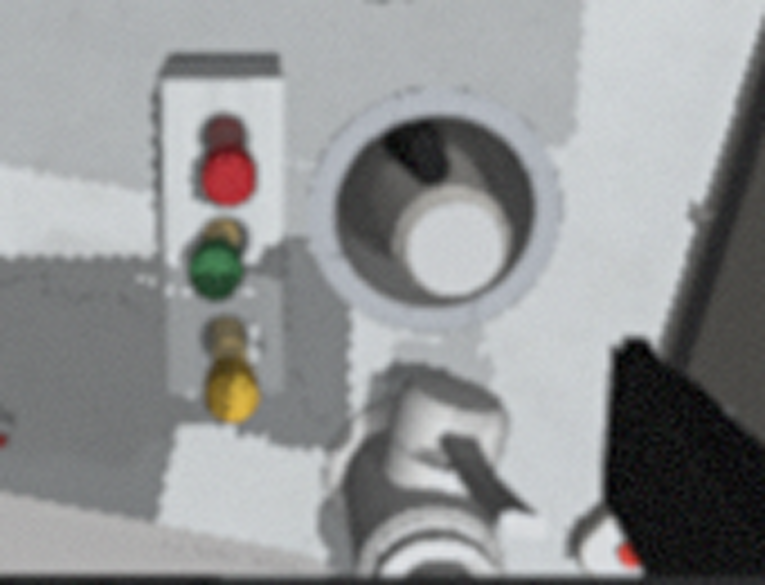

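```bash
python3 -m inch '[[[-0.04,0,0.3],0,-1],[[-0.04,0,0.3],0,-1],[[-0.04,0,0.3],-0.13,-1],[[-0.04,0,0.3],0,-1],[[-0.04,-0.02,0.3],0,-1],[[-0.04,0,0.3],0,-1],[[-0.04,-0.02,0.3],0,-1],[[-0.03,0,0.3],0,-1],[[-0.03,0,0.3],0,-1],[[-0.03,0,0.3],0,-1]]'; python3 - <<'E'
from plan import *
plan((416,-168.6,73),1.279)
E
```

```text
t: 8.25
eef_pos: [416.0, -169.2, 118.1]
tcp_rot: [3.141, -0.0, 1.279]
ft_force: [-0.1, 0.4, 0.1]
opening: 1.0
grip_force: 0.0
from [ 416.  -169.2  118.1] step 4.5
[[[0.001, -0.0, 0.075], -0.0], [[0.001, -0.0, 0.075], -0.0], [[0.001, -0.0, 0.075], -0.0], [[0.001, -0.0, 0.075], -0.0], [[0.001, -0.0, 0.075], -0.0], [[0.001, -0.0, 0.075], -0.0], [[0.001, -0.0, 0.075], -0.0], [[0.001, -0.0, 0.075], -0.0], [[0.001, -0.0, 0.075], -0.0], [[0.001, -0.0, 0.075], -0.0]]
```

```bash
python3 -m inch '[[[0,0,0.15],0,-1],[[0,0,0.15],0,-1],[[0,0,0.15],0,-1],[[0,0,0.15],0,-1],[[0,0,0.1],0,-1],[[0,0,0.05],0,-1],[[0,0,0],0,-1],[[0,0,0],0,0.2],[[0,0,0],0,0.6],[[0,0,0],0,1]]'; python3 -m inch '[[[0,0,0],0,1],[[0,0,0],0,1],[[0,0,0],0,1],[[0,0,0],0,1],[[0,0,0],0,1],[[0,0,0],0,1],[[0,0,0],0,1],[[0,0,0],0,1],[[0,0,0],0,1],[[0,0,0],0,1]]'
```

```text
t: 9.5
eef_pos: [415.7, -169.4, 73.7]
tcp_rot: [3.141, -0.0, 1.278]
ft_force: [-0.9, -0.7, -0.3]
opening: 0.739
grip_force: 0.0
t: 10.75
eef_pos: [415.6, -169.3, 73.6]
tcp_rot: [-3.141, -0.0, 1.278]
ft_force: [-0.7, -0.6, -0.4]
opening: 0.164
grip_force: 30.0
```

```bash
python3 -m inch '[[[0,0,-0.1],0,1],[[0,0,-0.2],0,1],[[0,0,-0.2],0,1],[[0,0,-0.25],0,1],[[0,0,-0.25],0,1],[[0,0,-0.3],0,1],[[0,0,-0.3],0,1],[[0,0,-0.25],0,1],[[0,0,-0.2],0,1],[[0,0,-0.1],0,1]]'; python3 - <<'E'
from plan import *
from fit import pts
P={n:eyes.read_camera(n) for n in("scene","side","wrist")}
for n in P: save(P[n],n+"2")
im=[]
s=env.state();e=s["eef_pos"]; print(e,s["ft_force"],s["opening"])
for n in("scene","side","wrist"):
    c=proj(P[n],[[e[0],e[1],e[2]-20]])[0]; print(n,c)
    x,y=int(min(max(c[0],45),515)),int(min(max(c[1],60),360)); im.append(cv2.resize(cv2.imread("pics/%s2.png"%n)[y-60:y+60,x-44:x+44],None,fx=3,fy=5,interpolation=2)); print(x,y)
cv2.imwrite("pics/held.png",np.hstack(im))
import pickle; pickle.dump(P,open("P2.pkl","wb"))
E
```

```text
t: 12.0
eef_pos: [415.7, -169.4, 203.5]
tcp_rot: [3.141, 0.0, 1.278]
ft_force: [-0.0, 0.6, -0.1]
opening: 0.164
grip_force: 30.0
[ 415.52375503 -169.24622301  202.22661002] [ 0.62240014  0.2625812  -0.55130642] 0.16269037600179093
scene [207.1847651  182.02193425]
207 182
side [227.99483875 167.90976768]
227 167
wrist [281.73246923 250.13873849]
281 250
```

View pics/held.png

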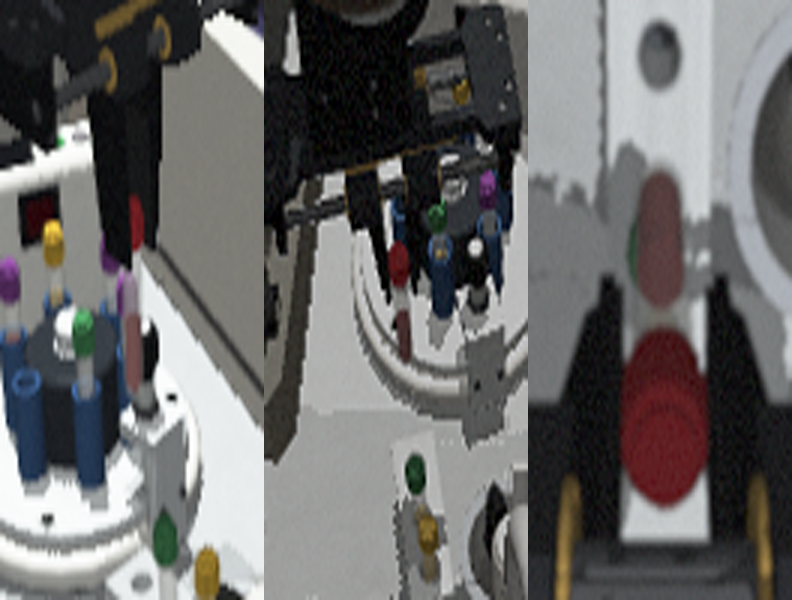

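```bash
python3 - <<'E'
from h import *
import pickle
P=pickle.load(open("P2.pkl","rb"))
e=np.array([415.5,-169.3,202.2]); b=e[2]-63
ob={"scene":[(207.3,200.4),(208,166.6)],"side":[(230,178.6),(227.7,160)],"wrist":[(281,231.6),(282,276.5)]}
for n in P:
    pr=proj(P[n],[[e[0],e[1],b+(6.5 if n=="wrist" else 1)],[e[0],e[1],b+(86 if n=="wrist" else 77)]]); print(n,"pred",np.round(pr,1).tolist(),"obs",ob[n])
# red mask extents
for n in P:
    r=eyes.cut_out("red_tube",P[n]) if 0 else None
# fit bottom centre & tilt
from scipy.optimize import least_squares
def res(q):
    out=[]
    for n in P:
        base=e+[q[0],q[1],0]; 
        f=lambda h:[base[0]+q[2]*(h-82),base[1]+q[3]*(h-82),b+q[4]+h]
        pr=proj(P[n],[f(6.5 if n=="wrist" else 1),f(86 if n=="wrist" else 77)])
        out.append(pr-np.array(ob[n]))
    return np.concatenate(out).ravel()
s=least_squares(res,np.zeros(5),loss='soft_l1'); q=s.x
print("offset at grasp",q[:2],"tilt",q[2:4],"dz",q[4],"bottom offset",q[:2]-82*q[2:4]); print(np.round(res(q).reshape(-1,2),1).tolist())
E
```

```text
scene pred [[208.5, 200.8], [206.1, 166.2]] obs [(207.3, 200.4), (208, 166.6)]
side pred [[229.8, 178.8], [226.5, 158.6]] obs [(230, 178.6), (227.7, 160)]
wrist pred [[281.8, 232.1], [281.6, 281.4]] obs [(281, 231.6), (282, 276.5)]
offset at grasp [0.78624737 1.54258753] tilt [0.01594447 0.01536096] dz -1.5517405834735518 bottom offset [-0.52119943  0.28298908]
[[1.0, 1.1], [-2.3, -0.0], [-0.4, 0.6], [-1.2, -1.6], [0.1, -0.4], [0.3, 0.4]]
```

```bash
python3 - <<'E'
from fit import *
import pickle
p=pickle.load(open("w1.pkl","rb"))[0]
w=lambda c,r:(p,(r/1.4-.15,c/1.4-.15)); s=lambda c,r:(P["side"],(70+r/3-.33,120+c/3-.33))
print(tri([w(246,130),s(205,178)]),tri([w(278,0),s(222,75)]))
for z in (150,170,200,250,300): print(z,[np.round(atz(*w(*c),z)[:2]).tolist() for c in((272,5),(247,130),(105,215),(215,190),(275,180))])
k=tri([w(243,172),s(180,295)]);print("knob",k)
E
python3 - <<'E'
import cv2
a=cv2.imread("pics/w1.png")[0:160,60:260]; cv2.imwrite("pics/mic.png",cv2.resize(a,None,fx=3.7,fy=3.7,interpolation=2))
E
```

```text
[377.66702    -28.45020901 201.92554893] [422.24949117   5.51857599 260.6555406 ]
150 [[404.0, 47.0], [361.0, -17.0], [243.0, -39.0], [325.0, -47.0], [367.0, -53.0]]
170 [[407.0, 40.0], [366.0, -21.0], [255.0, -41.0], [332.0, -48.0], [372.0, -54.0]]
200 [[411.0, 28.0], [374.0, -26.0], [275.0, -45.0], [344.0, -51.0], [380.0, -57.0]]
250 [[418.0, 9.0], [388.0, -35.0], [306.0, -50.0], [363.0, -56.0], [392.0, -60.0]]
300 [[424.0, -11.0], [401.0, -45.0], [338.0, -56.0], [382.0, -60.0], [404.0, -64.0]]
knob [331.03596034 -35.85265722  88.62164236]
```

View pics/mic.png

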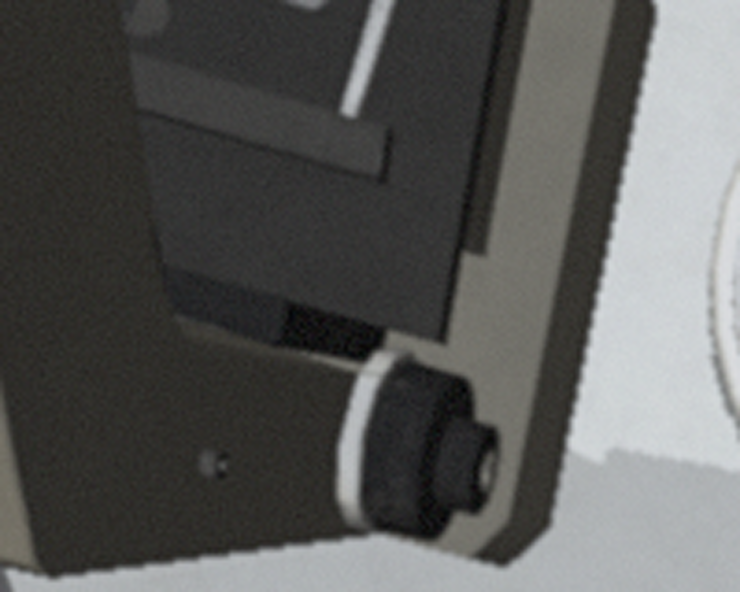

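```bash
python3 - <<'E'
from plan import *
a=plan((490,-130,215),1.278+np.radians(25))
plan((474.4,-28.8,205),2.17,start=a)
E
```

```text
from [ 415.5 -169.3  202.2] step 8.5
[[[0.098, 0.1, -0.021], -0.5], [[0.094, 0.104, -0.021], -0.5], [[0.089, 0.108, -0.021], -0.5], [[0.085, 0.112, -0.021], -0.5], [[0.08, 0.116, -0.021], -0.5], [[0.074, 0.119, -0.021], -0.5], [[0.069, 0.122, -0.021], -0.5], [[0.064, 0.125, -0.021], -0.5], [[0.058, 0.128, -0.021], -0.5], [[0.053, 0.13, -0.021], -0.5]]
from [ 490. -130.  215.] step 10.3
[[[0.171, -0.002, 0.017], -0.522], [[0.171, 0.006, 0.017], -0.522], [[0.17, 0.014, 0.017], -0.522], [[0.169, 0.022, 0.017], -0.522], [[0.168, 0.029, 0.017], -0.522], [[0.167, 0.037, 0.017], -0.522], [[0.165, 0.045, 0.017], -0.522], [[0.163, 0.052, 0.017], -0.522], [[0.16, 0.059, 0.017], -0.522], [[0.157, 0.067, 0.017], -0.522]]
```

```bash
python3 -m inch '[[[0.1,0.1,-0.02],-0.5,1],[[0.09,0.1,-0.02],-0.5,1],[[0.09,0.11,-0.02],-0.5,1],[[0.08,0.11,-0.02],-0.5,1],[[0.08,0.12,-0.02],-0.5,1],[[0.07,0.12,-0.02],-0.5,1],[[0.07,0.12,-0.02],-0.5,1],[[0.06,0.12,-0.02],-0.5,1],[[0.06,0.13,-0.02],-0.5,1],[[0.05,0.13,-0.02],-0.5,1]]'; python3 -m inch '[[[0.17,0,0.02],-0.52,1],[[0.17,0.01,0.02],-0.52,1],[[0.17,0.01,0.02],-0.52,1],[[0.17,0.02,0.02],-0.52,1],[[0.17,0.03,0.02],-0.52,1],[[0.17,0.04,0.02],-0.52,1],[[0.17,0.05,0.02],-0.52,1],[[0.16,0.05,0.02],-0.52,1],[[0.16,0.06,0.02],-0.52,1],[[0.16,0.06,0.02],-0.52,1]]'
python3 - <<'E'
from h import *
import pickle
P={n:eyes.read_camera(n) for n in("scene","side","wrist")}
pickle.dump(P,open("P3.pkl","wb"))
for n in P: save(P[n],n+"3")
s=env.state(); print(s["eef_pos"],s["tcp_rot"],s["ft_force"],s["opening"],s["joints"])
W=cv2.imread("pics/wrist3.png"); cv2.imwrite("pics/w3.png",cv2.resize(W,(784,588),interpolation=2))
for nm in("sleeve_mouth","knob_grip","red_tube"):
    print(nm,[(np.round(t["centre"],1).tolist(),round(t["score"],2)) for t in eyes.spot_point(nm,P["wrist"])[:2]])
e=s["eef_pos"]; print(proj(P["wrist"],[[474.4,-28.8,78],[e[0],e[1],e[2]-62.5+6.5]]))
E
```

```text
t: 13.6
eef_pos: [490.4, -130.6, 214.7]
tcp_rot: [3.142, -0.0, 1.717]
ft_force: [-0.2, 0.4, -0.3]
opening: 0.163
grip_force: 30.0
t: 14.85
eef_pos: [474.1, -28.5, 202.5]
tcp_rot: [3.142, -0.0, 2.171]
ft_force: [0.2, -0.2, -0.0]
opening: 0.16
grip_force: 30.0
[474.10595118 -28.74985633 202.59940478] [ 3.14157649e+00 -6.69120698e-05  2.16942664e+00] [ 0.07389676 -0.25104745 -0.223245  ] 0.16273572297305905 [-1.99792301e-01  2.94008474e-01  1.92948851e+00  7.33479823e-05
  9.18132317e-01 -7.98467161e-01]
sleeve_mouth [([209.0, 280.1], 0.81)]
knob_grip []
red_tube [([224.4, 276.0], 0.93)]
[[281.59651463 209.97370312]
 [281.19916793 232.65299932]]
```

View pics/w3.png

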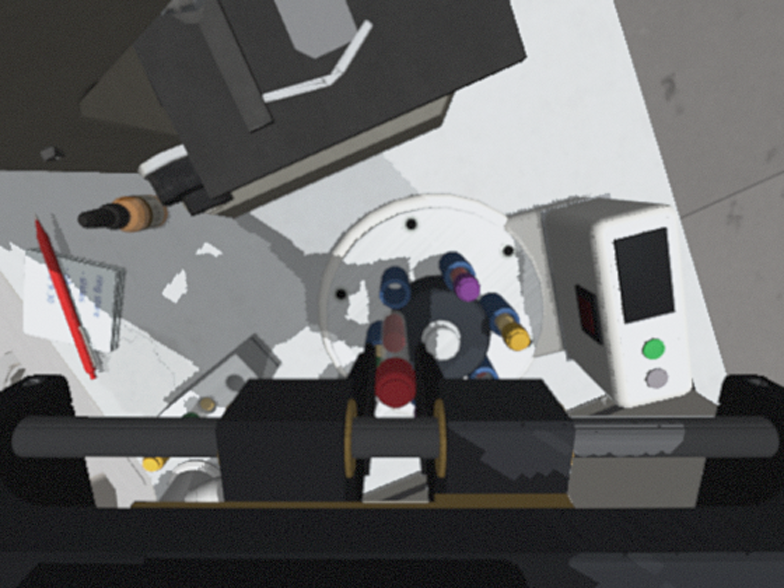

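```bash
python3 -m inch '[[[0,0,0.1],0,1],[[0,0,0.1],0,1],[[0,0,0.1],0,1],[[0,0,0.1],0,1],[[0,0,0.1],0,1],[[0,0,0.1],0,1],[[0,0,0.1],0,1],[[0,0,0.08],0,1],[[0,0,0.05],0,1],[[0,0,0],0,1]]'
python3 - <<'E'
from fit import *
import pickle
Q=pickle.load(open("P3.pkl","rb")); p1=pickle.load(open("w1.pkl","rb"))[0]; p=Q["wrist"]
w=lambda c,r,p=p:(p,(r/1.4-.15,c/1.4-.15)); s=lambda c,r:(P["side"],(70+r/3-.33,120+c/3-.33))
print("RR",tri([w(525,57),s(222,75)]),"FR",tri([w(207,213),s(205,178)]),tri([w(207,213),w(251.6,128.6,p1)]))
N={n:eyes.read_camera(n) for n in("scene","side","wrist")}
pickle.dump(N,open("P4.pkl","wb"))
for n in N: save(N[n],n+"4")
st=env.state(); e=np.array(st["eef_pos"]); print(e,st["ft_force"])
b=e[2]-63
im=[]
f={"wrist":5,"scene":6,"side":6}
for n in("wrist","scene","side"):
    pr=proj(N[n],[[474.4,-28.8,78],[e[0],e[1],b]]); print(n,np.round(pr,1).tolist())
    print("  sleeve",[np.round(t["centre"],1).tolist() for t in eyes.spot_point("sleeve_mouth",N[n])[:1]])
    c=pr.mean(0).astype(int); k=f[n]; wd=264//k; x0,y0=c[0]-wd//2,c[1]-48
    im.append(cv2.resize(cv2.imread("pics/%s4.png"%n)[y0:y0+96,x0:x0+wd],(264,576),interpolation=2)); print("  origin",x0,y0,"scale",264/wd,6)
cv2.imwrite("pics/mouth.png",np.hstack(im))
E
```

```text
t: 16.4
eef_pos: [474.1, -29.2, 152.7]
tcp_rot: [-3.141, -0.0, 2.168]
ft_force: [-0.2, -0.5, 0.0]
opening: 0.164
grip_force: 30.0
RR [449.59847172 106.30969526 166.29330353] FR [379.58448504 -20.18152597 191.87414964] [372.34604642 -22.52490146 179.99565238]
[474.23658489 -29.19797745 152.96770774] [ 0.24677911 -0.26280799  0.06289283]
wrist [[281.7, 224.2], [281.3, 229.0]]
  sleeve [[223.0, 281.1]]
  origin 255 178 scale 5.076923076923077 6
scene [[171.6, 197.9], [171.2, 193.4]]
  sleeve [[200.4, 168.2]]
  origin 149 147 scale 6.0 6
side [[228.1, 147.2], [227.7, 144.4]]
  sleeve [[146.3, 229.3]]
  origin 205 97 scale 6.0 6
```

View pics/mouth.png

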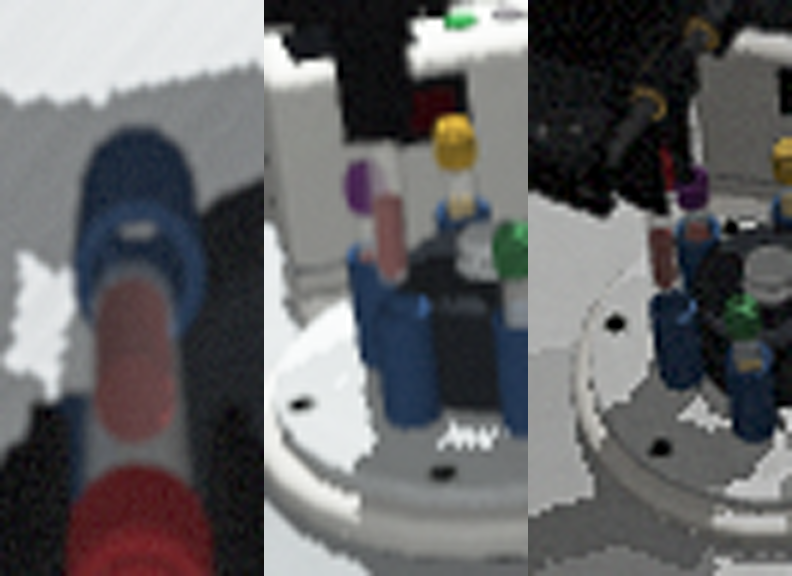

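```bash
python3 - <<'E'
from h import *
import pickle
N=pickle.load(open("P4.pkl","rb"))
def runs(m):
    d=np.diff(np.r_[0,m.astype(int),0]); return list(zip(np.where(d==1)[0].tolist(),(np.where(d==-1)[0]-1).tolist()))
def cyl(p,x,y,z,r=11):
    t=np.linspace(0,2*np.pi,60); q=proj(p,np.c_[x+r*np.cos(t),y+r*np.sin(t),0*t+z]); return np.round(np.r_[q.min(0),q.max(0)],1)
for n,rows in(("scene",range(194,222,3)),("side",range(143,165,3))):
    for tag in("0","4"):
        a=cv2.cvtColor(cv2.imread("pics/%s%s.png"%(n,tag)),cv2.COLOR_BGR2HSV); c=168 if n=="scene" else 226
        m=(a[...,0]>95)&(a[...,0]<125)&(a[...,1]>110)
        print(n,tag,{r:[(i+c-15,j+c-15) for i,j in runs(m[r,c-15:c+22])] for r in rows})
    for z in(78,60,45,32): print("  cyl z",z,cyl(N[n],474.4,-28.8,z))
    a=cv2.cvtColor(cv2.imread("pics/%s4.png"%n),cv2.COLOR_BGR2HSV); print(n,"redtube",{r:[(i+155 if n=="scene" else i+215,j+155 if n=="scene" else j+215) for i,j in runs(((a[r,(155 if n=="scene" else 215):(185 if n=="scene" else 240),0]<12)|(a[r,(155 if n=="scene" else 215):(185 if n=="scene" else 240),0]>168))&(a[r,(155 if n=="scene" else 215):(185 if n=="scene" else 240),1]>60))] for r in (range(176,198,3) if n=="scene" else range(130,150,3))})
    e=[474.2,-29.2]
    for h in(1,6.5,20): print("  tube h",h,cyl(N[n],*e,90+h,6.0))
n="wrist"; a=cv2.cvtColor(cv2.imread("pics/wrist4.png"),cv2.COLOR_BGR2HSV)
m=(a[...,0]>95)&(a[...,0]<125)&(a[...,1]>110); r_=((a[...,0]<12)|(a[...,0]>168))&(a[...,1]>60)
for r in range(196,252,4): print(r,"blue",[(i+260,j+260) for i,j in runs(m[r,260:310])],"red",[(i+260,j+260) for i,j in runs(r_[r,260:310])])
for z in(78,60,45): print("cyl",z,cyl(N[n],474.4,-28.8,z))
print("bore",cyl(N[n],474.4,-28.8,78,7.5))
for h in(1,6.5,20,40): print("tube",h,cyl(N[n],474.2,-29.2,90+h,6))
E
```

```text
scene 0 {194: [(164, 170)], 197: [(164, 176)], 200: [(165, 176), (187, 188)], 203: [(165, 177), (187, 189)], 206: [(165, 177), (188, 189)], 209: [(169, 177), (188, 189)], 212: [(169, 177), (188, 189)], 215: [(170, 177), (189, 189)], 218: [], 221: []}
scene 4 {194: [(164, 167)], 197: [(164, 176)], 200: [(165, 176), (187, 188)], 203: [(165, 176), (187, 189)], 206: [(165, 177), (188, 189)], 209: [(169, 177), (188, 189)], 212: [(169, 178), (188, 189)], 215: [(169, 177), (189, 189)], 218: [], 221: []}
  cyl z 78 [166.6 195.4 176.6 200.4]
  cyl z 60 [167.5 202.2 177.4 207.3]
  cyl z 45 [168.2 207.8 178.  212.9]
  cyl z 32 [168.8 212.6 178.6 217.7]
scene redtube {176: [], 179: [], 182: [(168, 171)], 185: [(168, 171)], 188: [(168, 171)], 191: [(169, 171)], 194: [], 197: []}
  tube h 1 [168.4 191.6 173.9 194.3]
  tube h 6.5 [168.1 189.5 173.6 192.2]
  tube h 20 [167.4 184.2 173.  186.8]
side 0 {143: [(231, 231)], 146: [(226, 232)], 149: [(226, 232)], 152: [(226, 233), (235, 235)], 155: [(227, 233), (238, 238), (244, 245), (247, 247)], 158: [(227, 231), (233, 234), (238, 239), (244, 245)], 161
[... 821 characters left out ...]
(290, 291)] red []
212 blue [(272, 274), (276, 289), (291, 291)] red []
216 blue [(271, 276), (287, 293)] red []
220 blue [(271, 278), (280, 281), (283, 294)] red []
224 blue [(271, 272), (289, 289), (291, 294)] red []
228 blue [(271, 271), (290, 294)] red [(276, 285)]
232 blue [(291, 291)] red [(275, 286)]
236 blue [] red [(275, 287)]
240 blue [] red [(275, 287)]
244 blue [] red [(274, 288)]
248 blue [(269, 270)] red [(275, 287)]
cyl 78 [268.2 211.1 295.3 237. ]
cyl 60 [269.  205.7 294.4 230.1]
cyl 45 [269.7 201.7 293.8 225. ]
bore [272.5 215.3 291.  233. ]
tube 1 [273.4 222.  289.  236.8]
tube 6.5 [273.3 224.1 289.1 239.2]
tube 20 [272.8 229.7 289.6 245.6]
tube 40 [271.9 239.4 290.3 256.5]
```

```bash
python3 -m inch '[[[-0.01,0.015,0],0,1],[[0,0,0.05],0,1],[[0,0,0.05],0,1],[[0,0,0.05],0,1],[[0,0,0.05],0,1],[[0,0,0.05],0,1],[[0,0,0.05],0,1],[[0,0,0],0,1],[[0,0,0],0,1],[[0,0,0],0,1]]'
python3 - <<'E'
from h import *
s=env.state(); print(s["eef_pos"],s["ft_force"],s["moment"])
p=eyes.read_camera("wrist"); save(p,"wrist5"); 
a=cv2.cvtColor(cv2.imread("pics/wrist5.png"),cv2.COLOR_BGR2HSV)
def runs(m):
    d=np.diff(np.r_[0,m.astype(int),0]); return list(zip(np.where(d==1)[0].tolist(),(np.where(d==-1)[0]-1).tolist()))
m=(a[...,0]>95)&(a[...,0]<125)&(a[...,1]>110); r_=((a[...,0]<12)|(a[...,0]>168))&(a[...,1]>60)
for r in range(206,262,4): print(r,"blue",[(i+260,j+260) for i,j in runs(m[r,260:310])],"red",[(i+260,j+260) for i,j in runs(r_[r,260:310])])
e=s["eef_pos"]
def cyl(p,x,y,z,r=11):
    t=np.linspace(0,2*np.pi,60); q=proj(p,np.c_[x+r*np.cos(t),y+r*np.sin(t),0*t+z]); return np.round(np.r_[q.min(0),q.max(0)],1)
print("rim",cyl(p,474.4,-28.8,78),"tube at rim height",cyl(p,e[0],e[1],78,6.5))
E
```

```text
t: 18.05
eef_pos: [475.3, -29.2, 134.9]
tcp_rot: [3.141, 0.0, 2.168]
ft_force: [-0.5, -0.5, -0.7]
opening: 0.164
grip_force: 30.0
[475.30158253 -29.19127283 134.90891489] [-0.49312751 -0.45671196 -0.66292031] [-0.03557973  0.05467274  0.04124208]
206 blue [(274, 279), (282, 287)] red []
210 blue [(272, 273), (276, 276), (278, 290)] red []
214 blue [(271, 291)] red []
218 blue [(270, 290)] red []
222 blue [(269, 275), (286, 294)] red []
226 blue [(268, 271), (289, 295)] red [(277, 284)]
230 blue [(269, 271), (290, 295)] red [(275, 286)]
234 blue [(269, 271), (290, 294)] red [(275, 287)]
238 blue [(291, 292)] red [(275, 287)]
242 blue [] red [(274, 288)]
246 blue [] red [(275, 288)]
250 blue [] red [(278, 284)]
254 blue [(269, 269), (303, 303), (309, 309)] red []
258 blue [(269, 269)] red [(272, 290)]
rim [266.  216.5 295.1 244.2] tube at rim height [272.7 223.4 289.8 239.7]
```

```bash
python3 -m inch '[[[0,0,0.05],0,1],[[0,0,0.05],0,1],[[0,0,0.05],0,1],[[0,0,0.05],0,1],[[0,0,0.05],0,1],[[0,0,0],0,1],[[0,0,0],0,1],[[0,0,0],0,1],[[0,0,0],0,1],[[0,0,0],0,1]]'; python3 -c "
from cell import env
s=env.state();print(s['eef_pos'],s['ft_force'],s['moment'])"
```

```text
t: 19.35
eef_pos: [475.3, -29.2, 119.9]
tcp_rot: [3.141, -0.0, 2.168]
ft_force: [-0.4, -0.6, -0.1]
opening: 0.162
grip_force: 30.0
[475.26702754 -29.1739505  119.8608204 ] [-0.35613361 -0.57898345 -0.054933  ] [-0.01291647  0.0192406  -0.00078284]
```

```bash
python3 -m inch '[[[0,0,0.05],0,1],[[0,0,0.05],0,1],[[0,0,0.05],0,1],[[0,0,0.05],0,1],[[0,0,0.05],0,1],[[0,0,0.05],0,1],[[0,0,0.03],0,1],[[0,0,0],0,1],[[0,0,0],0,1],[[0,0,0],0,1]]'; python3 -c "
from cell import env
s=env.state();print(s['eef_pos'],s['ft_force'],s['moment'])"
```

```text
t: 20.6
eef_pos: [475.3, -29.2, 100.1]
tcp_rot: [3.141, 0.0, 2.168]
ft_force: [0.2, 0.2, 1.4]
opening: 0.16
grip_force: 30.0
[475.30411908 -29.18383523 100.12600297] [0.16901948 0.21819058 1.42607962] [-0.05654044  0.02631449  0.031019  ]
```

```bash
python3 -m inch '[[[0,0,0.02],0,1],[[0,0,0.02],0,1],[[0,0,0.02],0,1],[[0,0,0.02],0,1],[[0,0,0.015],0,1],[[0,0,0],0,1],[[0,0,0],0,1],[[0,0,0],0,1],[[0,0,0],0,1],[[0,0,0],0,1]]'; python3 -c "
from cell import env
s=env.state();print(s['eef_pos'],s['ft_force'],s['moment'])"
```

```text
t: 21.85
eef_pos: [475.3, -29.2, 94.4]
tcp_rot: [3.141, -0.0, 2.168]
ft_force: [0.2, 0.3, 0.9]
opening: 0.165
grip_force: 30.0
[475.27348277 -29.18828008  94.35218907] [0.19750503 0.33290694 0.8807855 ] [-0.03493351  0.04057423  0.05608479]
```

```bash
python3 -m inch '[[[0,0,0.01],0,1],[[0,0,0],0,1],[[0,0,0],0,1],[[0,0,0],0,1],[[0,0,0],0,0.45],[[0,0,0],0,0.45],[[0,0,0],0,0.45],[[0,0,0],0,0.45],[[0,0,0],0,0.45],[[0,0,0],0,0.45]]'; python3 -c "
from cell import env
s=env.state();print(s['eef_pos'],s['ft_force'],s['opening'])"
```

```text
t: 23.1
eef_pos: [475.3, -29.2, 93.7]
tcp_rot: [3.141, -0.0, 2.168]
ft_force: [0.3, -0.1, 0.0]
opening: 0.271
grip_force: 0.0
[475.26893417 -29.19788869  93.7259944 ] [ 0.27694419 -0.12027777  0.02559828] 0.2713537992021771
```

```bash
python3 -m inch '[[[0,0,-0.05],0,0.45],[[0,0,-0.1],0,0.45],[[0,0,-0.15],0,0.45],[[0,0,-0.2],0,0.45],[[0,0,-0.2],0,0.45],[[0,0,-0.2],0,0.45],[[0,0,-0.2],0,0.45],[[0,0,-0.2],0,0.45],[[0,0,-0.2],0,0.45],[[0,0,-0.1],0,0.45]]'; python3 - <<'E'
from plan import *
P={n:eyes.read_camera(n) for n in("scene","side","wrist")}
for n in P:
    save(P[n],n+"6")
    a=cv2.cvtColor(P[n]["pixels"],cv2.COLOR_RGB2HSV); m=(((a[...,0]<6)|(a[...,0]>172))&(a[...,1]>150)&(a[...,2]>70)).astype(np.uint8)
    c=proj(P[n],[[474.4,-28.8,106.5],[475.5,-29.3,106.5],[474.4,-28.8,112]])
    x,y=c[0].astype(int); mm=np.zeros_like(m); mm[y-15:y+15,x-15:x+15]=m[y-15:y+15,x-15:x+15]
    ys,xs=np.nonzero(mm); print(n,"pred",np.round(c,1).tolist(),"red centroid",xs.mean() if len(xs) else None,ys.mean() if len(ys) else None,len(xs))
s=env.state(); print(s["eef_pos"],s["opening"])
plan((505.2,-114,175),1.385)
E
```

```text
t: 24.35
eef_pos: [475.4, -29.2, 190.5]
tcp_rot: [3.141, 0.0, 2.168]
ft_force: [-0.4, 0.5, -1.1]
opening: 0.275
grip_force: 0.0
scene pred [[170.3, 186.8], [170.8, 186.6], [170.0, 184.6]] red centroid 170.92727272727274 186.83636363636364 55
side pred [[227.0, 140.1], [227.5, 140.1], [226.8, 138.7]] red centroid 228.61904761904762 139.42857142857142 21
wrist pred [[280.5, 220.3], [281.3, 221.5], [280.5, 222.2]] red centroid 281.75 222.96666666666667 300
[475.23117259 -29.17390742 189.83291617] 0.272610337709027
from [475.2 -29.2 189.8] step 9.1
[[[-0.145, -0.038, 0.025], 0.898], [[-0.148, -0.027, 0.025], 0.898], [[-0.149, -0.015, 0.025], 0.898], [[-0.15, -0.003, 0.025], 0.898], [[-0.15, 0.008, 0.025], 0.898], [[-0.149, 0.02, 0.025], 0.898], [[-0.147, 0.032, 0.025], 0.898], [[-0.144, 0.043, 0.025], 0.898], [[-0.14, 0.054, 0.025], 0.898], [[-0.135, 0.065, 0.025], 0.898]]
```

```bash
python3 -m inch '[[[-0.145,-0.04,0.02],0.9,0.45],[[-0.15,-0.03,0.02],0.9,0.3],[[-0.15,-0.02,0.02],0.9,0.2],[[-0.15,0,0.02],0.9,0],[[-0.15,0.01,0.02],0.9,0],[[-0.15,0.02,0.02],0.9,0],[[-0.15,0.03,0.02],0.9,0],[[-0.145,0.045,0.02],0.9,0],[[-0.14,0.055,0.02],0.9,0],[[-0.135,0.065,0.02],0.9,0]]'; python3 - <<'E'
from plan import *
P={n:eyes.read_camera(n) for n in("scene","side","wrist")}
p=P["wrist"]; save(p,"wrist7"); print(proj(p,[[505.7,-114.2,113],[505.7,-114.2,102.5]]))
print([(np.round(t["centre"],1).tolist(),round(t["score"],2)) for t in eyes.spot_point("knob_grip",p)[:2]])
for n in P:
    g=P[n]["pixels"].astype(int); c=proj(P[n],[[505.7,-114.2,102.5]])[0].astype(int); 
    k=30 if n=="wrist" else 10
    sub=g[c[1]-k:c[1]+k,c[0]-k:c[0]+k].max(2)<60; nn,l,st,ce=cv2.connectedComponentsWithStats(sub.astype(np.uint8))
    print(n,c,[(st[i].tolist(),(ce[i]+c-k).round(1).tolist()) for i in range(1,nn) if st[i,4]>15])
s=env.state(); print(s["eef_pos"],s["opening"])
plan((505.7,-114.2,130),1.385)
cv2.imwrite("pics/w7.png",cv2.resize(cv2.imread("pics/wrist7.png"),(784,588),interpolation=2))
E
```

```text
t: 25.75
eef_pos: [505.1, -115.0, 177.1]
tcp_rot: [-3.141, -0.0, 1.38]
ft_force: [-0.1, -0.2, 1.2]
opening: 0.498
grip_force: 0.0
[[282.21824887 227.6420761 ]
 [282.22069569 223.67352122]]
[([224.4, 279.9], 0.73)]
scene [210 190] [([6, 7, 10, 11, 85], [210.4, 192.1])]
side [252 158] [([0, 0, 20, 20, 270], [250.6, 156.9])]
wrist [282 223] [([15, 16, 28, 31, 419], [280.8, 221.4])]
[ 504.9056974  -114.66423853  177.29796177] 0.5019885029898923
from [ 504.9 -114.7  177.3] step 4.7
[[[0.001, 0.001, 0.079], -0.001], [[0.001, 0.001, 0.079], -0.001], [[0.001, 0.001, 0.079], -0.001], [[0.001, 0.001, 0.079], -0.001], [[0.001, 0.001, 0.079], -0.001], [[0.001, 0.001, 0.079], -0.001], [[0.001, 0.001, 0.079], -0.001], [[0.001, 0.001, 0.079], -0.001], [[0.001, 0.001, 0.079], -0.001], [[0.001, 0.001, 0.079], -0.001]]
```

View pics/w7.png

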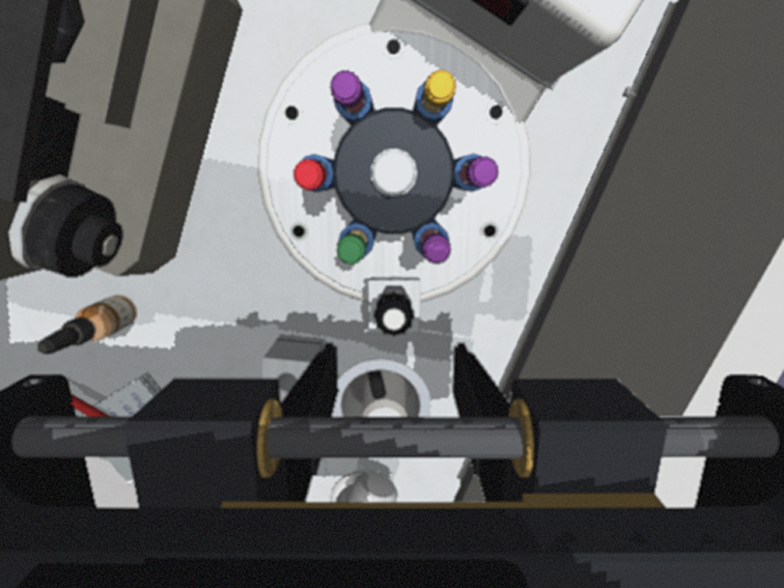

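```bash
python3 - <<'E'
from fit import *
p=eyes.read_camera("wrist")
for c in((665,20),(560,250),(505,375)): print(c,np.round(atz(p,(c[1]/1.4-.15,c[0]/1.4-.15),0)[:2]))
for c in((522,112),(527,455)): print("side",[np.round(atz(P["side"],(70+c[1]/3-.33,120+c[0]/3-.33),z)[:2]).tolist() for z in(0,250)])
for c in((635,165),(380,5)): print("scene top edge",np.round(atz(P["scene"],(110+c[1]/3-.33,80+c[0]/3-.33),250)[:2]))
E
```

```text
(665, 20) [724.  31.]
(560, 250) [ 637. -117.]
(505, 375) [ 582. -216.]
side [[747.0, 79.0], [610.0, -136.0]]
side [[537.0, -279.0], [453.0, -404.0]]
scene top edge [ 433. -336.]
scene top edge [587. -61.]
```

```bash
python3 - <<'E'
from fit import *
o=lambda n,c:(P[n],(off[n][1]+c[1]/3-.33,off[n][0]+c[0]/3-.33))
print(tri([o("scene",(635,165)),o("side",(527,345))]))
p=eyes.read_camera("wrist")
for z in(140,170,200,250): print(z,[np.round(atz(p,(r/1.4-.15,c/1.4-.15),z)[:2]).tolist() for c,r in((783,175),(690,405))],[np.round(atz(*o("scene",c),z)[:2]).tolist() for c in((635,165),(500,85))])
E
```

```text
[ 516.03559903 -301.13215768  205.30535584]
140 [[694.0, -70.0], [651.0, -181.0]] [[638.0, -248.0], [723.0, -84.0]]
170 [[669.0, -66.0], [632.0, -160.0]] [[582.0, -272.0], [662.0, -118.0]]
200 [[644.0, -61.0], [613.0, -140.0]] [[526.0, -296.0], [601.0, -153.0]]
250 [[602.0, -54.0], [582.0, -106.0]] [[433.0, -336.0], [499.0, -210.0]]
```

```bash
python3 -m inch '[[[0.01,0,0],-0.9,0.2],[[0,0,0],-0.9,0.2],[[0,0,0.1],-0.9,0.2],[[0,0,0.15],-0.9,0.2],[[0,0,0.15],-0.87,0.2],[[0,0,0.15],0,0.2],[[0,0,0.1],0,0.2],[[0,0,0.05],0,0.2],[[0,0,0],0,0.2],[[0,0,0],0,0.2]]'; python3 - <<'E'
from plan import *
p=eyes.read_camera("wrist"); save(p,"wrist8")
s=env.state(); print(s["eef_pos"],s["tcp_rot"],s["ft_force"],s["opening"])
def cyl(p,x,y,z,r):
    t=np.linspace(0,2*np.pi,60); q=proj(p,np.c_[x+r*np.cos(t),y+r*np.sin(t),0*t+z]); return np.round(np.r_[q.min(0),q.max(0)],1)
print("knob pred",cyl(p,505,-114.4,110,11)); 
g=p["pixels"].astype(int); c=proj(p,[[505,-114.4,113]])[0].astype(int); k=30
sub=(g[c[1]-k:c[1]+k,c[0]-k:c[0]+k].min(2)>150).astype(np.uint8); n,l,st,ce=cv2.connectedComponentsWithStats(sub)
print("white",c,[(st[i].tolist(),(ce[i]+c-k).round(1).tolist()) for i in range(1,n) if 40<st[i,4]<900], proj(p,[[505,-114.4,113]]))
E
```

```text
t: 27.5
eef_pos: [505.4, -114.2, 135.9]
tcp_rot: [3.141, 0.0, 1.773]
ft_force: [0.6, -0.4, 0.1]
opening: 0.399
grip_force: 0.0
[ 505.40040619 -114.22698284  135.93521401] [3.14118039e+00 1.47246666e-04 1.77289891e+00] [-0.35214208 -0.36949002 -0.03671567] 0.3988852816514308
knob pred [264.1 231.1 297.3 262.1]
white [280 248] [([42, 0, 15, 8, 82], [298.7, 221.4]), ([0, 49, 37, 11, 196], [266.8, 274.0])] [[280.70837689 248.48632794]]
```

```bash
python3 - <<'E'
from h import *
g=cv2.imread("pics/wrist8.png").max(2).astype(int)
for r in(240,244,248,252,256): print(r,g[r,255:306:1].tolist())
print("col",g[220:276,281].tolist())
E
```

```text
240 [124, 122, 124, 123, 124, 122, 122, 125, 120, 97, 51, 22, 14, 15, 22, 22, 30, 24, 24, 27, 44, 59, 69, 90, 103, 105, 106, 102, 102, 92, 70, 48, 27, 13, 13, 23, 25, 16, 11, 27, 11, 24, 44, 84, 108, 106, 106, 107, 108, 109, 107]
244 [125, 123, 120, 121, 121, 122, 125, 122, 115, 83, 39, 17, 15, 24, 26, 28, 31, 62, 97, 124, 134, 134, 134, 135, 135, 134, 134, 135, 135, 135, 135, 133, 131, 115, 80, 41, 19, 19, 26, 19, 15, 26, 42, 75, 100, 109, 104, 106, 106, 107, 108]
248 [108, 105, 110, 113, 115, 116, 123, 119, 99, 65, 38, 9, 18, 21, 21, 19, 58, 102, 129, 138, 134, 134, 135, 135, 134, 133, 132, 134, 132, 131, 135, 134, 132, 135, 115, 75, 36, 13, 23, 17, 26, 49, 88, 108, 107, 107, 107, 105, 109, 110, 110]
252 [108, 107, 106, 107, 106, 107, 110, 106, 104, 109, 105, 86, 51, 22, 23, 25, 29, 58, 101, 131, 134, 134, 134, 133, 133, 135, 134, 135, 135, 135, 137, 139, 132, 114, 80, 42, 18, 16, 16, 29, 33, 60, 86, 105, 108, 109, 107, 108, 106, 106, 108]
256 [109, 109, 104, 105, 104, 107, 105, 109, 107, 106, 109, 98, 87, 67, 53, 38, 28, 18, 18, 22, 32, 56, 87, 99, 99, 110, 109, 107, 99, 83, 63, 51, 29, 25, 11, 20, 30, 59, 87, 101, 106, 105, 104, 106, 106, 107, 107, 106, 107, 105, 107]
col [55, 66, 78, 73, 62, 39, 22, 13, 20, 20, 22, 18, 10, 22, 21, 22, 25, 23, 21, 53, 106, 131, 132, 136, 134, 136, 134, 133, 132, 134, 133, 135, 134, 131, 134, 132, 109, 66, 27, 12, 44, 106, 138, 133, 111, 105, 105, 106, 106, 116, 164, 191, 196, 195, 192, 201]
```

```bash
python3 -m inch '[[[0,0,0.12],0,0.2],[[0,0,0.12],0,0.2],[[0,0,0.12],0,0.2],[[0,0,0.12],0,0.2],[[0,0,0.12],0,0.2],[[0,0,0.1],0,0.2],[[0,0,0.1],0,0.2],[[0,0,0.07],0,0.2],[[0,0,0],0,0.2],[[0,0,0],0,0.2]]'
```

```text
t: 28.8
eef_pos: [505.4, -114.2, 83.7]
tcp_rot: [3.141, 0.0, 1.773]
ft_force: [-0.0, -0.6, 0.5]
opening: 0.402
grip_force: 0.0
```

```bash
python3 -m inch '[[[0,0,0],0,0.5],[[0,0,0],0,1],[[0,0,0],0,1],[[0,0,0],0,1],[[0,0,0],0,1],[[0,0,0],0,1],[[0,0,0],0,1],[[0,0,0],0,1],[[0,0,0],0,1],[[0,0,0],0,1]]'
```

```text
t: 30.05
eef_pos: [504.7, -114.3, 83.6]
tcp_rot: [-3.141, -0.0, 1.773]
ft_force: [-4.7, -2.8, 4.8]
opening: 0.22
grip_force: 30.0
```

```bash
python3 -m inch '[[[0,-0.012,0],0,1],[[0,0,-0.02],0,1],[[0,0,-0.02],0,1],[[0,0,-0.02],0,1],[[0,0,-0.02],0,1],[[0,0,-0.02],0,1],[[0,0,-0.02],0,1],[[0,0,-0.02],0,1],[[0,0,-0.02],0,1],[[0,0,-0.02],0,1]]'
```

```text
t: 31.3
eef_pos: [504.6, -114.3, 94.3]
tcp_rot: [3.141, -0.0, 1.773]
ft_force: [3.1, -0.2, -10.2]
opening: 0.218
grip_force: 30.0
```

```bash
python3 -m inch '[[[0,0,-0.015],0,1],[[0,0,-0.01],0,1],[[0,0,0],0,1],[[0,0,0],0,1],[[0,0,0],0,1],[[0,0,0],0,1],[[0,0,0],0,1],[[0,0,0],0,1],[[0,0,0],0,1],[[0,0,0],0,1]]'; python3 - <<'E'
from h import *
s=env.state(); print(s["eef_pos"],s["ft_force"],s["opening"],s["grip_force"])
E
```

```text
t: 32.55
eef_pos: [504.6, -114.3, 95.8]
tcp_rot: [3.142, -0.0, 1.773]
ft_force: [3.0, -0.7, -13.7]
opening: 0.219
grip_force: 30.0
[ 504.58816485 -114.32260824   95.78729052] [  2.98695404  -0.71783345 -13.73580321] 0.21894917795348146 29.99787194392411
```

```bash
python3 -m inch '[[[0,0,-0.01],0,1],[[0,0,0],0,1],[[0,0,0],0,1],[[0,0,0],0,1],[[0,0,0],0,1],[[0,0,0],0,1],[[0,0,0],0,1],[[0,0,0],0,1],[[0,0,0],0,1],[[0,0,0],0,1]]'; python3 - <<'E'
from h import *
s=env.state(); print(s["eef_pos"],s["ft_force"],s["opening"],s["grip_force"])
P={n:eyes.read_camera(n) for n in("scene","side","wrist")}
for n in P: save(P[n],n+"9")
for n in("scene","side"):
    a=cv2.cvtColor(P[n]["pixels"],cv2.COLOR_RGB2HSV); m=(((a[...,0]<6)|(a[...,0]>172))&(a[...,1]>150)&(a[...,2]>70))
    c=proj(P[n],[[475.3,-29.3,106.5]])[0]; x,y=c.astype(int); ys,xs=np.nonzero(m[y-12:y+12,x-12:x+12]); print(n,c,(xs.mean()+x-12,ys.mean()+y-12) if len(xs) else None,len(xs))
    for t in eyes.spot_point("knob_grip",P[n])[:1]: print(" knob",t["centre"],t["score"],proj(P[n],[[505,-114.4,102.5],[505,-114.4,114.5]]).round(1).tolist())
E
```

```text
t: 33.8
eef_pos: [504.5, -114.3, 95.9]
tcp_rot: [-3.141, -0.0, 1.773]
ft_force: [5.9, 0.1, -19.4]
opening: 0.219
grip_force: 30.0
[ 504.52123322 -114.29077329   95.85686689] [  5.92285145   0.05707971 -19.38549505] 0.21911851751204492 29.99653139471775
scene [170.71809362 186.68855383] (np.float64(170.92727272727274), np.float64(186.83636363636364)) 55
 knob [183.1, 209.4] 0.58 [[210.7, 191.1], [210.4, 186.4]]
side [227.40566244 140.11655484] None 0
 knob [156.0, 253.2] 0.48 [[252.8, 158.6], [252.5, 155.6]]
```

```bash
python3 -c "
from cell import env
s=env.state();print(s['eef_pos'],s['ft_force'],s['t']);print(env.job_done())"
```

```text
[ 504.52674652 -114.2907662    95.85427773] [  5.53920908  -0.50953893 -20.38233741] 34.05
the job is handed in; nothing more can be done
None
```

The red-capped tube is all the way down in the empty sleeve and released. The arm is holding the index plunger's knob at its upper stop, 12 mm up with the pin clear, and the job was handed in at about 34 s of the 64 s allowed.

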